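# Test and reset the bench's residual-current breaker

### The arm

A 6-joint arm with a two-finger parallel gripper is mounted at the origin on the work surface. World frame = base frame: x ahead of the robot, y to its left, z up, the work surface at z = 0. Lengths are in mm, angles in degrees, forces in N, time in s.
With the tool pointing down it reaches from about 300 to 850 mm from the base axis. Payload 4.2 kg.
Tool frame: the origin (TCP) lies midway between the tips of the shut fingers; the grasp point (between the pads) lies 19 mm behind it; z points along the fingers, y is the line along which they close (so a half turn about z gives the same grasp; the last joint's range is limited). The gripper opens to 91 mm and grips with 3 to 60 N. Pads are 32 mm wide; open, the fingers measure 118 mm over their backs; the gripper's body (76 mm by 178 mm) begins 60 mm behind the grasp point.
Start: joints at [-77.235, 18.312, 89.639, -0, 72.044, -1.146], TCP at [138.245, -558.15, 213.976] pointing down, gripper open.
Joint ranges: [-177.97, 177.97], [-48.28, 115.42], [12.27, 149.76], [-77.06, 257.06], [2.81, 150.46], [-146.56, 146.56]. Speed limits (degrees/s): [147.25, 147.25, 180, 180, 180, 180].

### API

Orientations are given as [roll, pitch, yaw] about the fixed x, y, z axes, in that order (R = Rz(yaw) Ry(pitch) Rx(roll)).
In Python, from workcell import env gives the robot as it stands.
- The arm moves only by the tool send_rows, never from a script. Its argument "steps" is a list that holds one entry, the list of rows, each a list of 5 numbers: the shift along the tool's x, y, z scaled (see below), then the turn about the tool's z scaled (see below), then the opening, from 0 (shut) to 1 (fully open). In form: [[[dx, dy, dz, yaw, fingers], ...]]. A call has 1 to 5 rows; each row shifts and turns the commanded pose from where the row before left it, along the tool's axes as they then stand; what a row does not reach is not made up. The controller multiplies each number of a shift by 0.04 m and each number of a turn by 0.12 rad. A row lasts 1/12 s, in which the tool goes at most 41.7 mm and 7.16 degrees, less where a joint would pass 70% of its speed; a pose out of reach is approached as far as the arm can. A call with a number of a shift or a turn outside -1 to 1 is refused whole. A call with a gripper value outside its range is refused whole. The fingers move at their own pace and stop on an object; "squeeze" is the grip in N (left out, the last holds). Time passes only in rows, so rows that do not move let the fingers close. It gives the time, the measured TCP pose, the force, the opening and the grip force at its end, in the units of the state.
- env.state(): the state, without advancing time (a new reading comes with each control period).
- env.grab_frame(name): name is "scene" or "top"; returns a dict with "pixels" (420x560x3 uint8, red, green, blue), "depth" (420x560 float32, mm along the optical axis (not along the pixel's ray), 0 where there is no reading), "intrinsics" (3x3 intrinsics, pixels), "cam_to_world" (4x4, takes a point from camera to world coordinates). Camera axes: x right, y down, z forward; pixel columns grow to the right and rows downward; lengths in mm; the calibration is good to about 2 mm. A picture is of the moment at which its call begins.
- env.job_done(): hands the job in; it is judged then, once.
The state is a dict: "time_s": time; "qpos": joint angles; "qvel": joint speeds; "effort": joint torques, N m; "ee_pos": TCP position; "ee_rot": TCP orientation; "force": force on the tool from outside, world axes, zero at the start; "torque": the same for the moment, N m; "gripper_width": finger opening in mm; "gripper_force": force on a finger pad.
Only numpy, scipy, OpenCV 4.12 (cv2) and the standard library are available. Lean on these libraries where they do the work, as an engineer would, in place of code of your own. Each camera call takes 0.05 s, during which the arm holds its last target. There are 200 camera calls.

### The job

Test the residual-current breaker in the bench power console: press its test button until its toggle drops, then lift that toggle back up until it latches on and stays. Leave every other switch on and the specimen cups standing where they are, and finish by shutting the clear cover, which stands open, fully down over the switches.

Things in the scene. Friction and masses are not known exactly. Their poses are not given: they have to be found in the camera images.
- console: Grey steel bench power console, 210 mm deep, 300 wide. Origin: underside centre, on the bench; x away from the robot at yaw 0, z up. Its front face rises at 15 degrees from 70 mm high at x -110 to 108 mm at x +30, then a flat top with sockets to x +100. 'Up-slope' = along that face, away from the robot; 'outward' = square to it, 15 degrees off vertical towards the robot
- rcd: Residual-current breaker, the only switch with a test button: a white nose 45 mm up-slope by 72 wide, 3 mm proud of the sloped face. Origin: centre of the nose's surface, 90 mm above the bench; axes level like the console's, not tilted. Its place in the row (-72, 0 or +72 mm in y) varies. Toggle centred 14 mm to +y; test button 20 mm to -y and 11 mm down-slope
- isolator: Main isolator, another 72 mm wide nose in the same row, with one toggle 46 mm wide (y) at its centre and no button. Same origin, axes and height as the rcd
- breakers: Four single breakers side by side, together another 72 mm wide nose in the row: a toggle 10 mm wide (y) every 18 mm, no button. Same origin, axes and height as the rcd
- test_button_top (a point): Centre of the end of the round grey test button, 12 mm across, 7 mm proud of the nose; moves with it. It goes in square to the slope. Axes: x up-slope, y as the console's, z outward
- test_button (a joint): How far the test button is in: 0 = out, 0.0045 m = fully in (about 5 N, springs back when let go); the breaker trips at about 3 mm
- rcd_toggle_tip (a point): Middle of the free end of the breaker's black toggle, 22 mm wide (y), 7 thick. It swings about a level axis along y, 8 mm under the nose's surface at the rcd origin's place up-slope; tip 26 mm from that axis. On: leaning 0.45 rad up-slope of outward, tip 15 mm off the nose and 11 mm up-slope of the axis; off: leaning as far down-slope
- rcd_toggle (a joint): Angle of that toggle: 0 to 0.1 rad = up, on, latched; about 0.9 = dropped, off. A spring pulls it down (3 to 4 N at the tip, about 10 N low on the toggle); it latches only when pushed up against the stop at 0, and then stays; latched, it cannot be pulled down by hand. A finger sliding up-slope about 5 mm over the nose lifts it
- cover (a joint): Angle of the clear domed plastic cover hinged along the upper edge of the switch window: 0 = shut, grows as it opens up and back, at most 2.45 rad. It starts open, leaning back, and its stiff hinge holds it where it is left (about 1 to 2 N at the edge moves it)
- cover_hinge (a point): Point on the cover's hinge axis, mid-width. The axis runs along y, 53 mm up-slope of the noses' centre line and 1 mm outward of their surface. Axes as for cover_edge
- cover_edge (a point): Middle of the cover's free edge, on its outer face. Cover: 252 mm wide (y), 104 mm from hinge to free edge, outer face 29 mm off the hinge axis, 26 mm deep walls on its inner side. Axes, turning with it: x from free edge towards hinge, y along the hinge, z square out of its outer face (shut: outward from the slope)
- isolator_toggle (a joint): Main isolator's toggle, built like the residual-current one but 46 mm wide: 0 = up, on; 0.9 rad = down. Stiff, stays where it is put
- breaker0_toggle (a joint): Toggle of a single breaker, 10 mm wide, the one farthest to +y: 0 = up, on; 0.9 rad = down. Stiff
- breaker1_toggle (a joint): Next single breaker to -y, same values
- breaker2_toggle (a joint): Next single breaker to -y, same values
- breaker3_toggle (a joint): Single breaker farthest to -y, same values
- cup_a: Specimen cup with screw lid, 59 mm across the lid, 64 mm tall, standing close in front of the console. Origin: underside centre
- cup_b: Another such cup in front of the console
- cup_c: Another such cup beside the console, on its -y side

How it is judged:
By the outcome, as a careful person would: the job done as asked, in the order asked, and still so for the second after the job is handed in, with the robot touching nothing.
It also fails if it takes over 54 s, if anything falls off the work surface, if the arm or the gripper's body presses on something with over 40 N, if the wrist force passes 120 N, or if a joint passes its speed limit or range.

## Working session

There is one attempt and no reset: what is moved stays moved. The work goes in short steps, Python scripts to look and compute and a tool call to move; the robot and the scene stay as the last step left them, time stands still between calls to the robot, and variables do not carry over. Pictures are saved under pics/ and viewed, at most 10 in all, crops included, and the job is handed in when it is done.

Besides the shell and the picture viewer there is one more tool, called after "Request:" as name(argument=value, ...) on one line, values as JSON. send_rows: Moves the arm, as the interface text tells. Shifts and turns lie within -1 to 1; 1 stands for 0.04 m of shift or 0.12 rad of turn. Its arguments: {"type":"object","properties":{"steps":{"type":"array"},"squeeze":{"type":"number"}},"required":["steps"]}

```bash
mkdir -p pics; cat > h.py <<'E'
import numpy as np, cv2
from workcell import env
def grab(n,tag):
    f=env.grab_frame(n); np.savez(f'{tag}.npz',**f); cv2.imwrite(f'pics/{tag}.png',cv2.cvtColor(f['pixels'],cv2.COLOR_RGB2BGR)); return f
def pt(f,u,v,r=1):
    d=f['depth'][v-r:v+r+1,u-r:u+r+1]; d=np.median(d[d>0]); K=f['intrinsics']
    p=np.array([(u-K[0,2])/K[0,0]*d,(v-K[1,2])/K[1,1]*d,d,1]); return (f['cam_to_world']@p)[:3]
E
python3 - <<'E'
from h import *
a=grab('scene','s0');b=grab('top','t0')
print(env.state()); np.set_printoptions(precision=2,suppress=True)
for f in(a,b):print(f['cam_to_world'],f['intrinsics'])
E
```

```text
{'time_s': 0.1, 'qpos': array([-7.72342147e+01,  1.83468109e+01,  8.96994197e+01, -2.48317085e-04,
        7.20421881e+01, -1.14581983e+00]), 'qvel': array([ 0.06839745, -0.21486371, -0.19140518,  0.0504116 ,  0.0385139 ,
       -0.03626686]), 'effort': array([ 1.26889149e-04, -4.13333094e+01, -2.32508934e+01,  7.29175843e-02,
        4.21757600e-02, -6.47381898e-05]), 'ee_pos': array([ 138.14653688, -557.70148018,  213.21601669]), 'ee_rot': array([-1.79911594e+02, -1.53205134e-03,  1.39116807e+01]), 'force': array([-0.36542029,  0.64109058, -0.41798273]), 'torque': array([ 0.06728703, -0.00102711, -0.03057667]), 'gripper_force': 0.0, 'gripper_width': 91.29184067721448}
[[ -0.56   0.67  -0.49 872.14]
 [  0.83   0.46  -0.32 189.72]
 [  0.01  -0.59  -0.81 684.76]
 [  0.     0.     0.     1.  ]] [[450.14   0.   274.  ]
 [  0.   450.14 211.24]
 [  0.     0.     1.  ]]
[[  -0.     -1.      0.06  410.36]
 [  -1.      0.     -0.03  -26.11]
 [   0.03   -0.06   -1.   1097.18]
 [   0.      0.      0.      1.  ]] [[543.84   0.   278.54]
 [  0.   543.84 207.05]
 [  0.     0.     1.  ]]
```

View pics/s0.png

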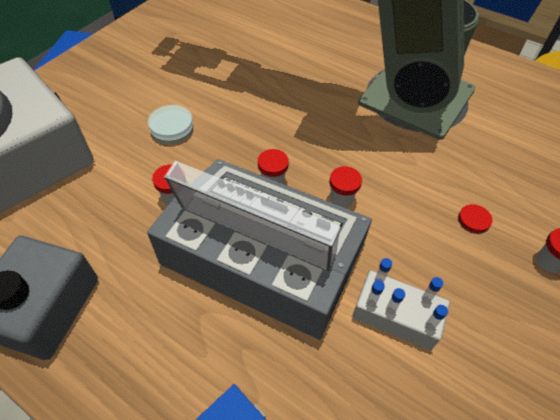

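View pics/t0.png

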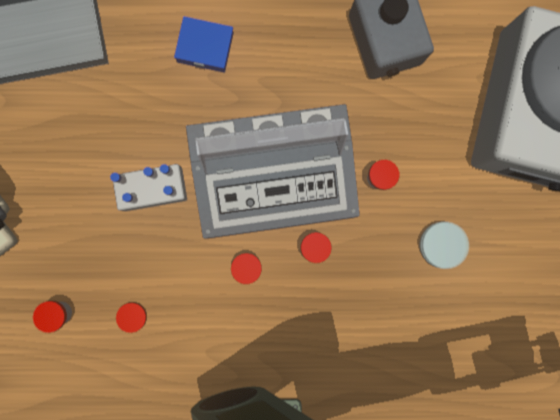

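The scene view shows the console with its cover leaning back. In the top view, the breaker is the left (+y) nose, with its toggle near (231,197) and its button near (250,202). Cups stand at (246,268), (316,247) and (384,174).

```bash
python3 - <<'E'
from h import *
np.set_printoptions(precision=1,suppress=True)
f=dict(np.load('t0.npz'))
im=cv2.imread('pics/t0.png')[95:245,180:365]; cv2.imwrite('pics/t0c.png',cv2.resize(im,None,fx=4.3,fy=3.9,interpolation=cv2.INTER_CUBIC) if 0 else cv2.resize(im,None,fx=4,fy=4,interpolation=cv2.INTER_CUBIC))
for n,u,v in [('TL',190,128),('TR',345,109),('BR',354,213),('BL',207,233),('tog',231,197),('btn',250,202),('noseL',222,206),('nose2',262,203),('noseR',335,180),('cupa',246,268),('cupb',316,247),('cupc',384,174),('covL',200,148),('covR',345,128),('covM',272,139),('rk',148,187)]: print(n,pt(f,u,v))
E
```

```text
TL [618.5 106.4 106.8]
TR [ 654.7 -179.1  108.2]
BR [ 463.8 -199.6   72.9]
BL [426.6  77.5  75.2]
tog [491.5  31.  107.4]
btn [483.2  -3.3  95.6]
noseL [476.4  48.9  86.4]
nose2 [481.9 -25.4  87. ]
noseR [ 524.5 -161.6   91. ]
cupa [360.6   4.9  64.8]
cupb [ 399.7 -127.8   63.7]
cupc [ 539.3 -259.9   63.9]
covL [564.3  76.5 206.4]
covR [ 598.7 -163.8  204.8]
covM [578.1 -42.  214.4]
rk [515.5 193.5  50.2]
```

View pics/t0c.png

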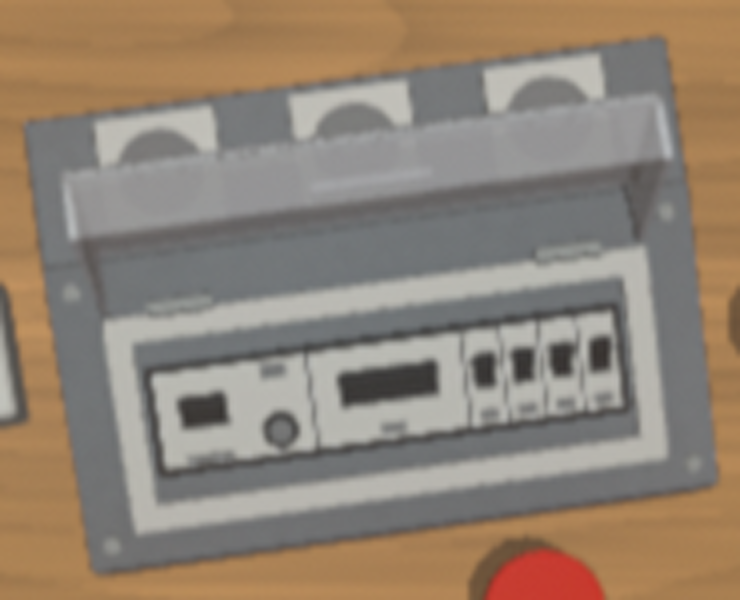

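The crop shows the toggle centre at about (230.8,197.5) in full-image pixels and the button at (250.3,202.5). The nose row corners are also clear, so I'll fit the console pose from these points.

```bash
cat > pose.py <<'E'
from h import *
from scipy.optimize import least_squares
f=dict(np.load('t0.npz')); K=f['intrinsics']; T=np.linalg.inv(f['cam_to_world'])
c,s=np.cos(np.radians(15)),np.sin(np.radians(15))
def sl(u,y,o): return [-47+u*c-o*s,y,90+u*s+o*c]   # slope coords about row centre -> console
obj=np.array([[100,150,108],[100,-150,108],[-110,-150,70],[-110,150,70],sl(22.5,108,0),sl(22.5,-108,0),sl(-22.5,-108,0),sl(-22.5,108,0),sl(-11,52,7)])
cr=np.array([[25,122],[665,38],[718,485],[95,572],[152,371],[612,307],[630,408],[163,473],[281,430]])
px=(cr+.5)/4-.5+[180,95]
def w(P,p):
    a=p[2]; return np.c_[P[:,0]*np.cos(a)-P[:,1]*np.sin(a)+p[0],P[:,0]*np.sin(a)+P[:,1]*np.cos(a)+p[1],P[:,2]]
def proj(W):
    q=W@T[:3,:3].T+T[:3,3]; return q[:,:2]/q[:,2:]*[K[0,0],K[1,1]]+K[:2,2]
r=least_squares(lambda p:(proj(w(obj,p))-px).ravel(),[540,-45,.13],x_scale=[1,1,.01],loss='soft_l1')
P=r.x
def W(u,y,o): return w(np.array([sl(u,y,o)]),P)[0]
E
python3 - <<'E'
from pose import *
np.set_printoptions(precision=1,suppress=True)
print(P[:2],np.degrees(P[2])); print((proj(w(obj,P))-px))
for n,a in [('btn',(-11,52,7)),('tip on',(11,86,15)),('tip off',(-11,86,15)),('hinge',(53,0,1)),('shut edge',(-51,0,30))]:print(n,W(*a))
print('depthcheck btn',pt(f,250,202),'tip',pt(f,231,196))
# cover points in console frame, relative hinge
g=f['depth']; a=P[2]
h=W(53,0,1)
for tag in('t0','s0'):
  F=dict(np.load(tag+'.npz')); d=F['depth']; v,u=np.mgrid[:420,:560]; k=F['intrinsics']
  X=np.stack([(u-k[0,2])/k[0,0]*d,(v-k[1,2])/k[1,1]*d,d],-1)@F['cam_to_world'][:3,:3].T+F['cam_to_world'][:3,3]-h
  L=np.stack([X[...,0]*np.cos(a)+X[...,1]*np.sin(a),-X[...,0]*np.sin(a)+X[...,1]*np.cos(a),X[...,2]],-1)[d>0]
  m=(abs(L[:,1])<100)&(L[:,2]>15)&(L[:,2]<130)&(abs(L[:,0])<130); L=L[m]
  for z in range(15,130,8):
    q=L[(L[:,2]>=z)&(L[:,2]<z+8)]
    if len(q)>3: print(tag,z,len(q),np.percentile(q[:,0],[2,25,50,75,98]),q[:,2].max())
E
```

```text
[547.4 -47. ] 7.867756445125342
[[-0.8 -1.3]
 [ 0.5 -1.7]
 [ 0.5 -0.3]
 [-0.9  0. ]
 [-0.1  1.4]
 [ 0.4  1.6]
 [-1.5 -0.1]
 [ 0.8 -0.4]
 [ 0.3  0.9]]
btn [481.4  -3.6  93.9]
tip on [495.8  32.7 107.3]
tip off [474.7  29.8 101.6]
hinge [551.3 -46.5 104.7]
shut edge [444.4 -61.2 105.8]
depthcheck btn [483.2  -3.3  95.6] tip [493.2  31.  108.1]
t0 15 182 [28.3 29.4 30.  30.5 31.5] 22.9020764100338
t0 23 93 [30.  30.7 31.  31.5 31.9] 29.826616217386885
t0 87 11 [42.9 44.6 46.6 48.2 48.6] 94.89269373637111
t0 95 1751 [19.2 29.2 35.9 42.3 48.3] 102.99922785766202
t0 103 289 [18.9 21.2 22.7 25.6 33.8] 110.97202178213101
t0 111 62 [22.2 23.4 24.5 25.7 27. ] 115.83940895835335
s0 15 228 [34.4 35.1 35.6 35.9 36.5] 22.95707255150691
s0 23 245 [35.9 36.5 36.9 37.4 38.2] 30.97235625014693
s0 31 236 [37.1 38.  38.5 38.9 39.6] 38.99206143758906
s0 39 247 [38.9 39.5 39.9 40.4 41.1] 46.962758320974075
s0 47 268 [40.3 41.1 41.5 42.  42.6] 54.99636534365706
s0 55 267 [41.8 42.5 42.9 43.4 44.2] 62.94818814235825
s0 63 281 [43.2 44.  44.4 44.9 45.6] 70.99489448765004
s0 71 291 [44.7 45.5 46.  46.3 47. ] 78.98200260328636
s0 79 299 [46.3 47.  47.5 47.9 48.7] 86.99163782591936
s0 87 226 [47.8 48.4 49.1 50.1 50.9] 94.96709242640279
s0 95 2809 [22.5 30.7 37.7 44.8 51. ] 102.95865176419969
s0 103 164 [22.6 25.2 27.8 28.5 29.5] 110.92046256515951
s0 111 77 [25.4 26.4 27.7 28.8 30. ] 113.58110922765164
```

Request:
send_rows(steps=[[[0,0,0,0.88,0],[0.63,-0.78,0,0,0],[0.63,-0.78,0,0,0],[0.63,-0.78,0,0,0],[0.63,-0.78,0,0,0]]], squeeze=20)

```text
time_s: 0.52
ee_pos: [221.3, -419.0, 213.4]
ee_rot: [-179.9, 0.0, 7.8]
force: [0.3, 0.2, -0.7]
gripper_width: 60.5
gripper_force: 0.0
```

Request:
send_rows(steps=[[[0.63,-0.78,0,0,0],[0.63,-0.78,0,0,0],[0.63,-0.78,0,0,0],[0.63,-0.78,0,0,0],[0.63,-0.78,0,0,0]]])

```text
time_s: 0.93
ee_pos: [324.8, -247.0, 213.8]
ee_rot: [-180.0, 0.0, 7.8]
force: [0.6, -0.9, -0.4]
gripper_width: 27.5
gripper_force: 0.0
```

Request:
send_rows(steps=[[[0.63,-0.78,0,0,0],[0.63,-0.78,0,0,0],[0.63,-0.78,0,0,0],[0.63,-0.78,0,0,0],[0,0,0,0,0]]])

```text
time_s: 1.35
ee_pos: [410.0, -106.2, 213.8]
ee_rot: [-179.9, -0.1, 8.3]
force: [-0.3, -0.9, 0.6]
gripper_width: 0.3
gripper_force: 0.0
```

Request:
send_rows(steps=[[[0.624,-0.765,0,0,0],[0.624,-0.765,0,0,0],[0.624,-0.765,0,0,0],[0,0,0.8,0,0],[0,0,0.8,0,0]]])

```text
time_s: 1.77
ee_pos: [471.2, -8.9, 150.3]
ee_rot: [179.9, -0.3, 8.1]
force: [0.5, -0.1, -0.5]
gripper_width: 0.4
gripper_force: 0.0
```

Request:
send_rows(steps=[[[0,0,0.7,0,0],[0,0,0.3,0,0],[0,0,0.1,0,0],[0,0,0,0,0],[0,0,0,0,0]]])

```text
time_s: 2.18
ee_pos: [469.5, -10.7, 106.5]
ee_rot: [180.0, -0.1, 7.8]
force: [1.1, 0.3, 1.1]
gripper_width: 0.6
gripper_force: 0.0
```

Request:
send_rows(steps=[[[0.07,-0.135,0,0,0],[0,0,0.1,0,0],[0,0,0.1,0,0],[0,0,0,0,0]]])

```text
time_s: 2.52
ee_pos: [470.6, -4.6, 97.6]
ee_rot: [180.0, 0.0, 7.9]
force: [-0.3, -0.9, -0.3]
gripper_width: 0.7
gripper_force: 0.0
```

```bash
python3 - <<'E'
from h import *
a=grab('scene','s1');b=grab('top','t1')
A=cv2.imread('pics/s1.png')[130:290,130:390];B=cv2.imread('pics/t1.png')[95:255,170:370]
cv2.imwrite('pics/c1.png',np.vstack([cv2.resize(A,(480,296),interpolation=2),cv2.resize(B,(480,300),interpolation=2)]))
print(env.state()['ee_pos'])
E
```

```text
[470.82595162  -4.65153734  97.90321644]
```

View pics/c1.png

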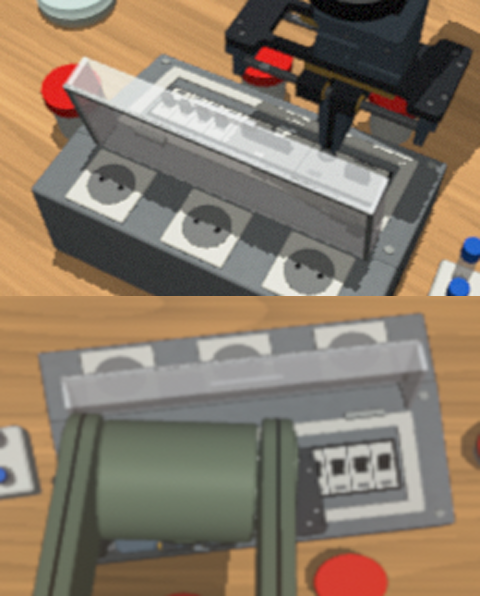

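The scene crop shows the shut fingers' tip at about (335,145), over the breaker nose on its down-slope side. The arm hides the breaker in the top view. Now I press in small steps.

Request:
send_rows(steps=[[[0,0,0.06,0,0],[0,0,0,0,0],[0,0,0,0,0]]])

```text
time_s: 2.87
ee_pos: [471.0, -4.7, 95.5]
ee_rot: [180.0, -0.0, 7.9]
force: [0.9, 0.2, 0.1]
gripper_width: 0.5
gripper_force: 0.1
```

Request:
send_rows(steps=[[[0,0,0.04,0,0],[0,0,0,0,0],[0,0,0,0,0]]])

```text
time_s: 3.12
ee_pos: [471.3, -4.7, 94.1]
ee_rot: [180.0, -0.0, 7.9]
force: [0.3, 0.7, 2.0]
gripper_width: 0.5
gripper_force: 0.8
```

Request:
send_rows(steps=[[[0,0,0.04,0,0],[0,0,0,0,0],[0,0,0,0,0]]])

```text
time_s: 3.37
ee_pos: [471.6, -4.6, 92.6]
ee_rot: [180.0, -0.1, 7.9]
force: [1.3, 0.9, 3.8]
gripper_width: 0.7
gripper_force: 1.2
```

Contact came at about 95 mm, as predicted, and the force is that of the button spring.

Request:
send_rows(steps=[[[0,0,0.04,0,0],[0,0,0,0,0],[0,0,0,0,0]]])

```text
time_s: 3.62
ee_pos: [471.8, -4.6, 91.1]
ee_rot: [180.0, -0.1, 7.9]
force: [1.9, 0.5, 6.2]
gripper_width: 0.5
gripper_force: 2.3
```

Request:
send_rows(steps=[[[0,0,0.02,0,0],[0,0,0,0,0],[0,0,0,0,0]]])

```text
time_s: 3.87
ee_pos: [471.9, -4.6, 90.5]
ee_rot: [180.0, -0.1, 7.9]
force: [1.5, -0.4, 5.4]
gripper_width: 0.8
gripper_force: 2.6
```

Request:
send_rows(steps=[[[0,0,-0.8,0,0],[-0.4,0,-0.7,0,0],[-0.9,0,0,0,0],[-0.9,0,0,0,0],[-0.9,0,0,0,0]]])

```text
time_s: 4.28
ee_pos: [345.5, -21.6, 149.3]
ee_rot: [-180.0, 0.2, 7.9]
force: [0.1, -1.0, 0.2]
gripper_width: 0.5
gripper_force: 0.0
```

```bash
python3 - <<'E'
from h import *
b=grab('top','t2')
B=cv2.imread('pics/t2.png')[155:245,190:350]
cv2.imwrite('pics/c2.png',cv2.resize(B,(800,450),interpolation=2))
print(env.state()['ee_pos'])
E
```

```text
[336.46174303 -21.61378395 147.88624441]
```

View pics/c2.png

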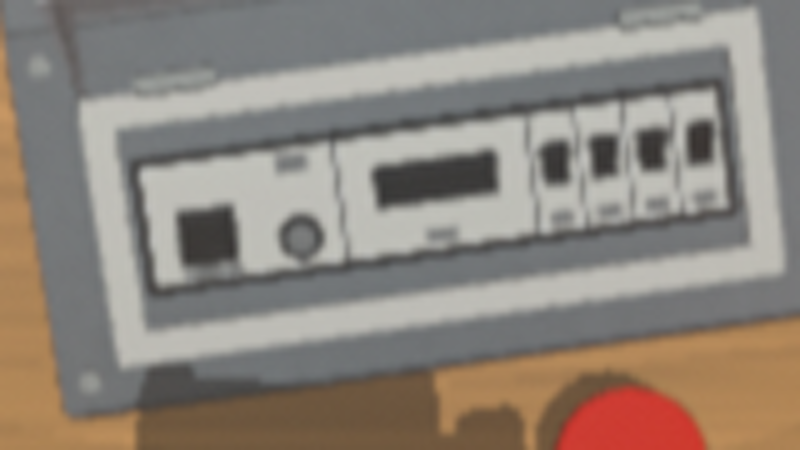

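The top crop shows the breaker toggle dropped, its centre now near crop pixel (207,236). The isolator and all four breakers are still up. Next I lift the toggle.

Request:
send_rows(steps=[[[0.725,-0.195,0,0,0],[0.725,-0.195,0,0,0],[0.725,-0.195,0,0,0],[0.725,-0.195,0,0,0],[0,0,0,0,0]]])

```text
time_s: 4.75
ee_pos: [463.2, 26.7, 149.4]
ee_rot: [-180.0, -0.1, 7.9]
force: [1.4, 0.5, -0.8]
gripper_width: 0.8
gripper_force: 0.0
```

Request:
send_rows(steps=[[[0,0,0.5,0,0],[0,0,0.4,0,0],[0,0,0.2,0,0],[0,0,0,0,0],[0,0,0,0,0]]])

```text
time_s: 5.17
ee_pos: [458.0, 25.0, 105.6]
ee_rot: [-180.0, 0.1, 7.9]
force: [0.5, 0.3, 1.0]
gripper_width: 0.5
gripper_force: 0.0
```

Request:
send_rows(steps=[[[-0.275,-0.03,0,0,0],[0,0,0,0,0],[0,0,0.25,0,0],[0,0,0.19,0,0],[0,0,0,0,0]]])

```text
time_s: 5.58
ee_pos: [446.5, 24.8, 87.6]
ee_rot: [-180.0, 0.1, 7.9]
force: [-0.3, 0.2, -0.2]
gripper_width: 0.6
gripper_force: 0.0
```

Request:
send_rows(steps=[[[0,0,0,0,0],[0,0,0,0,0]]])

```text
time_s: 5.75
ee_pos: [447.9, 24.8, 88.7]
ee_rot: [180.0, -0.0, 7.9]
force: [0.1, -0.1, 0.9]
gripper_width: 0.4
gripper_force: 0.0
```

Request:
send_rows(steps=[[[0.12,0,-0.032,0,0],[0.12,0,-0.032,0,0],[0.12,0,-0.032,0,0],[0.12,0,-0.032,0,0],[0,0,0,0,0]]])

```text
time_s: 6.17
ee_pos: [464.0, 27.2, 93.4]
ee_rot: [-180.0, 0.4, 7.9]
force: [-7.6, -1.2, 4.7]
gripper_width: 0.6
gripper_force: 3.4
```

Request:
send_rows(steps=[[[0.1,0,-0.027,0,0],[0.08,0,-0.02,0,0],[0,0,0,0,0],[0,0,0,0,0]]])

```text
time_s: 6.5
ee_pos: [473.2, 28.5, 95.4]
ee_rot: [-180.0, 0.1, 7.9]
force: [-3.8, -0.4, 2.9]
gripper_width: 0.7
gripper_force: 2.1
```

Request:
send_rows(steps=[[[0.05,0,-0.013,0,0],[0,0,0,0,0],[0,0,0,0,0]]])

```text
time_s: 6.75
ee_pos: [474.3, 28.6, 95.6]
ee_rot: [-180.0, 0.2, 7.9]
force: [-5.0, -0.1, 3.3]
gripper_width: 0.3
gripper_force: 2.9
```

Request:
send_rows(steps=[[[0.04,0,-0.01,0,0],[0,0,0,0,0],[0,0,0,0,0]]])

```text
time_s: 7.0
ee_pos: [475.5, 28.8, 95.7]
ee_rot: [-180.0, 0.3, 7.9]
force: [-6.5, -0.9, 1.4]
gripper_width: 0.6
gripper_force: 3.1
```

Request:
send_rows(steps=[[[0.05,0,-0.013,0,0],[0,0,0,0,0],[0,0,0,0,0]]])

```text
time_s: 7.25
ee_pos: [476.1, 28.9, 95.9]
ee_rot: [-180.0, 0.4, 7.9]
force: [-7.7, -2.3, 3.1]
gripper_width: 0.6
gripper_force: 4.1
```

Request:
send_rows(steps=[[[0.05,0,-0.013,0,0],[0,0,0,0,0],[0,0,0,0,0]]])

```text
time_s: 7.5
ee_pos: [476.3, 28.9, 95.9]
ee_rot: [-180.0, 0.7, 7.9]
force: [-10.6, -1.2, 3.1]
gripper_width: 0.0
gripper_force: 5.6
```

The tip stalls while the force rises, so the toggle is on its stop. I'll push once more, then back off and look.

Request:
send_rows(steps=[[[0.08,0,-0.02,0,0],[0,0,0,0,0],[0,0,0,0,0]]])

```text
time_s: 7.75
ee_pos: [476.4, 29.0, 96.0]
ee_rot: [-180.0, 1.1, 7.9]
force: [-15.2, -2.7, 4.8]
gripper_width: 0.4
gripper_force: 8.2
```

Request:
send_rows(steps=[[[-0.4,0,0.05,0,0],[-0.5,0,-0.3,0,0],[-0.5,0,-0.9,0,0],[-0.9,0,-0.5,0,0],[-0.9,0,0,0,0]]])

```text
time_s: 8.17
ee_pos: [361.5, 12.4, 167.9]
ee_rot: [179.9, -0.7, 7.9]
force: [0.3, 0.9, 1.1]
gripper_width: 0.8
gripper_force: 0.0
```

```bash
python3 - <<'E'
from h import *
b=grab('top','t3')
B=cv2.imread('pics/t3.png')[155:245,190:350]
cv2.imwrite('pics/c3.png',cv2.resize(B,(800,450),interpolation=2))
print(env.state()['ee_pos'])
E
```

```text
[350.97371169  11.82289067 165.00174877]
```

View pics/c3.png

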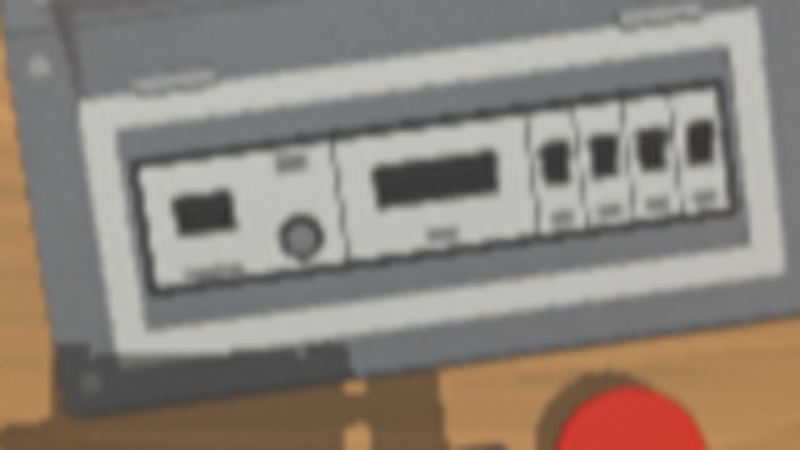

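The top crop shows the breaker toggle back up, near crop pixel (205,213), and it stays there with nothing touching it. The other toggles are up too. Next I move over and behind the cover.

Request:
send_rows(steps=[[[0,0,-0.75,0,0],[0,0,-0.75,0,0],[0.3,0.1,-0.75,0,0],[0.8,0.25,0,0,0],[0.8,0.25,0,0,0]]])

```text
time_s: 8.63
ee_pos: [439.2, -1.0, 256.9]
ee_rot: [179.9, -0.5, 7.9]
force: [0.7, -0.4, 0.8]
gripper_width: 0.4
gripper_force: 0.0
```

Request:
send_rows(steps=[[[0.8,0.25,0,0,0],[0.8,0.25,0,0,0],[0.8,0.25,0,0,0],[0.8,0.25,0,0,0],[0,0,0,0,0]]])

```text
time_s: 9.05
ee_pos: [575.1, -24.1, 252.4]
ee_rot: [179.9, -0.3, 7.8]
force: [0.4, -0.2, -0.5]
gripper_width: 0.5
gripper_force: 0.0
```

Request:
send_rows(steps=[[[0.75,0.25,0,0,0],[0.72,0.24,0,0,0],[0,0,0,0,0],[0,0,0,0,0]]])

```text
time_s: 9.38
ee_pos: [630.5, -34.6, 252.9]
ee_rot: [-180.0, 0.0, 7.8]
force: [0.3, 0.3, -0.2]
gripper_width: 0.6
gripper_force: 0.0
```

Request:
send_rows(steps=[[[0,0,0.6,0,0],[0,0,0.6,0,0],[0,0,0.5,0,0],[0,0,0,0,0],[0,0,0,0,0]]])

```text
time_s: 9.8
ee_pos: [628.4, -34.2, 185.9]
ee_rot: [-180.0, 0.1, 7.9]
force: [0.1, 0.6, 0.2]
gripper_width: 0.3
gripper_force: 0.0
```

Request:
send_rows(steps=[[[-0.26,0,-0.02,0,0],[-0.26,0,-0.02,0,0],[-0.26,0,-0.03,0,0],[-0.26,0,-0.03,0,0],[0,0,0,0,0]]])

```text
time_s: 10.22
ee_pos: [586.1, -40.5, 191.8]
ee_rot: [180.0, -0.0, 7.8]
force: [-0.6, 0.3, 0.2]
gripper_width: 0.3
gripper_force: 0.0
```

Request:
send_rows(steps=[[[-0.2,0,-0.02,0,0],[-0.2,0,-0.02,0,0],[-0.2,0,-0.02,0,0],[0,0,0,0,0],[0,0,0,0,0]]])

```text
time_s: 10.63
ee_pos: [563.6, -43.5, 192.2]
ee_rot: [-180.0, 0.1, 7.8]
force: [-0.0, 0.2, -0.1]
gripper_width: 0.3
gripper_force: 0.0
```

```bash
cat > cov.py <<'E'
from pose import *
import sys
np.set_printoptions(precision=0,suppress=True)
a=P[2]; h=W(53,0,1)
F=grab('scene',sys.argv[1]); d=F['depth']; v,u=np.mgrid[:420,:560]; k=F['intrinsics']
X=np.stack([(u-k[0,2])/k[0,0]*d,(v-k[1,2])/k[1,1]*d,d],-1)@F['cam_to_world'][:3,:3].T+F['cam_to_world'][:3,3]-h
L=np.stack([X[...,0]*np.cos(a)+X[...,1]*np.sin(a),-X[...,0]*np.sin(a)+X[...,1]*np.cos(a),X[...,2]],-1)[d>0]
L=L[(L[:,1]<-60)&(L[:,1]>-120)&(L[:,2]>6)&(L[:,2]<130)&(L[:,0]>-125)&(L[:,0]<60)]
for z in range(6,130,8):
  q=L[(L[:,2]>=z)&(L[:,2]<z+8)]
  if len(q)>3: print(z,len(q),np.percentile(q[:,0],[2,50,98]))
E
python3 cov.py s4
```

```text
6 264 [27. 49. 60.]
14 165 [23. 26. 29.]
22 173 [20. 22. 25.]
30 176 [16. 19. 21.]
38 185 [12. 15. 18.]
46 174 [ 8. 11. 14.]
54 191 [ 5.  7. 10.]
62 186 [0. 3. 6.]
70 200 [-3. -0.  2.]
78 192 [-7. -4. -2.]
86 202 [-41.  -8.  -5.]
94 263 [-41. -14.  -9.]
102 19 [-26. -24. -23.]
```

The cover is following and now leans forward about 26°. I continue along its arc.

Request:
send_rows(steps=[[[-0.29,0,0,0,0],[-0.28,0,0,0,0],[-0.34,0,0.07,0,0],[-0.34,0,0.08,0,0],[0,0,0,0,0]]])

```text
time_s: 11.1
ee_pos: [511.8, -50.3, 185.7]
ee_rot: [-180.0, 0.2, 7.8]
force: [-0.3, -0.2, -0.6]
gripper_width: 0.6
gripper_force: 0.0
```

Request:
send_rows(steps=[[[-0.25,0,0.2,0,0],[-0.25,0,0.2,0,0],[-0.13,0,0.18,0,0],[-0.12,0,0.17,0,0],[0,0,0,0,0]]])

```text
time_s: 11.52
ee_pos: [483.8, -54.3, 155.1]
ee_rot: [-180.0, 0.2, 7.9]
force: [-0.7, -0.2, -0.1]
gripper_width: 0.2
gripper_force: 0.0
```

```bash
python3 cov.py s5
```

```text
6 234 [38. 50. 60.]
22 173 [-6.  5.  9.]
30 865 [-43. -19.   4.]
38 793 [-82. -59. -36.]
46 281 [-93. -86. -74.]
126 9 [-103.  -62.  -32.]
```

Request:
send_rows(steps=[[[0,0,-0.5,0,0],[-0.46,0,0,0,0],[-0.46,0,0,0,0],[0,0,0,0,0],[0,0,0.4,0,0]]])

```text
time_s: 11.98
ee_pos: [451.6, -59.8, 163.3]
ee_rot: [179.9, -0.5, 7.8]
force: [0.5, 0.2, -0.4]
gripper_width: 0.7
gripper_force: 0.0
```

Request:
send_rows(steps=[[[0,0,0.25,0,0],[0,0,0.25,0,0],[0,0,0.25,0,0],[0,0,0.2,0,0],[0,0,0,0,0]]])

```text
time_s: 12.4
ee_pos: [448.8, -59.2, 121.2]
ee_rot: [-180.0, 0.1, 7.9]
force: [-0.5, -0.7, -0.4]
gripper_width: 0.4
gripper_force: 0.0
```

Request:
send_rows(steps=[[[0,0,0.1,0,0],[0,0,0.1,0,0],[0,0,0.05,0,0],[0,0,0,0,0],[0,0,0,0,0]]])

```text
time_s: 12.82
ee_pos: [449.0, -59.4, 112.6]
ee_rot: [180.0, -0.0, 7.9]
force: [-0.2, -0.0, 0.5]
gripper_width: 0.4
gripper_force: 0.0
```

Request:
send_rows(steps=[[[0,0,0.05,0,0],[0,0,0,0,0],[0,0,0,0,0]]])

```text
time_s: 13.07
ee_pos: [449.4, -59.5, 111.2]
ee_rot: [180.0, -0.1, 7.9]
force: [-0.2, 0.2, 3.8]
gripper_width: 0.6
gripper_force: 1.9
```

Request:
send_rows(steps=[[[0,0,0.05,0,0],[0,0,0,0,0],[0,0,0,0,0]]])

```text
time_s: 13.32
ee_pos: [449.6, -59.5, 110.6]
ee_rot: [180.0, -0.1, 7.9]
force: [-3.5, -0.0, 15.9]
gripper_width: 0.3
gripper_force: 8.4
```

Firm contact came at the predicted shut height. I retreat and check.

Request:
send_rows(steps=[[[0,0,0.03,0,0],[0,0,0,0,0],[0,0,-0.5,0,0],[0,0,-0.9,0,0],[0,0,-0.5,0,0]]])

```text
time_s: 13.73
ee_pos: [449.6, -59.5, 185.8]
ee_rot: [179.9, -0.2, 7.9]
force: [0.5, -1.1, 0.0]
gripper_width: 0.2
gripper_force: 0.0
```

Request:
send_rows(steps=[[[-0.8,0,0,0,0],[-0.8,0,0,0,0],[-0.8,0,0,0,0],[0,0,0,0,0],[0,0,0,0,0]]])

```text
time_s: 14.15
ee_pos: [352.6, -72.6, 183.4]
ee_rot: [180.0, -0.0, 7.8]
force: [-0.7, 0.3, 0.4]
gripper_width: 0.6
gripper_force: 0.0
```

```bash
python3 cov.py s6; python3 - <<'E'
from h import *
grab('top','t6')
A=cv2.imread('pics/s6.png')[130:290,130:390];B=cv2.imread('pics/t6.png')[95:285,180:410]
cv2.imwrite('pics/c6.png',np.vstack([cv2.resize(A,(420,258),interpolation=2),cv2.resize(B,(420,342),interpolation=2)]))
E
```

```text
6 616 [-88. -63.  58.]
14 418 [-58. -42. -25.]
22 392 [-29. -15.  -4.]
```

View pics/c6.png

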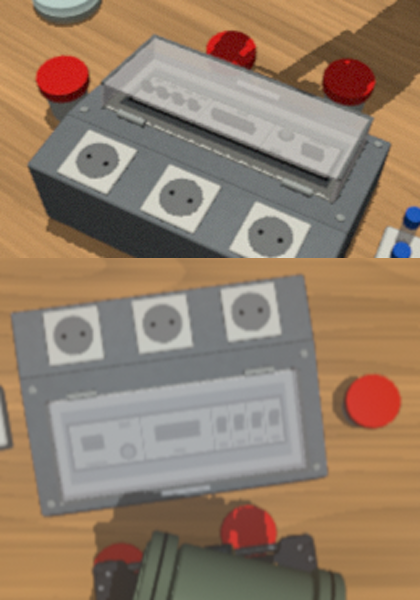

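The cover is shut: its face slopes 15° and its edge is down. All toggles show up through it, with the breaker toggle at (92,442), and the cups are in place.

```bash
python3 -c "
from workcell import env
print(env.job_done())"
```

```text
the job is handed in; nothing more can be done
None
```

The job is handed in after about 14 s of the 54 s allowed: the breaker was tripped by its test button and its toggle lifted back until it latched. The other switches are still on, the cups were not moved, and the cover is fully shut.

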